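Hang the parts cup in the notch of the service bin's rim

ROBOT

A 6-joint arm with a two-finger parallel gripper is mounted at the origin on the work surface. World frame = base frame: x ahead of the robot, y to its left, z up, the work surface at z = 0. Lengths are in mm, angles in rad, forces in N, time in s.
With the tool pointing down it reaches from about 350 to 875 mm from the base axis. Payload 4.2 kg.
Tool frame: the origin (TCP) lies on the mounting face of the last link; the fingertips stand 173 mm ahead of it and the grasp point (between the pads) lies 155 mm ahead of it; z points along the fingers, y is the direction in which the jaws open and shut (so a half turn about z gives the same grasp; the last joint's range is limited). The gripper opens to 85 mm and grips with 20 to 120 N. Pads are 22 mm wide; open, the fingers measure 114 mm over their backs; the gripper's body (76 mm by 85 mm) begins 54 mm behind the grasp point. The pads swing forward as they close: fully open they stand 13 mm farther back than shut.
Start: joints at [1.5, 0.385, 0.008, 0, -1.194, -0.259], TCP at [202.376, 591.307, 404.712] pointing down, gripper open.
Joint ranges: [-3.14, 3.14], [-1.21, 2.06], [-1.07, 1.41], [-3.16, 2.05], [-2.99, -0.16], [-3.1, 3.1]. Speed limits (rad/s): [2.79, 2.79, 3.14, 3.14, 3.14, 3.14].

INTERFACE

Orientations are given as a unit quaternion [x, y, z, w].
In Python, from bench import arm gives the robot as it stands.
- The arm moves only by the shell command python3 -m jog 'ROWS' [OPENING]. ROWS is JSON, a list that holds one entry, the list of rows, each a list of 4 numbers: the shift along the tool's x, y, z in mm, then the turn about the tool's z in degrees. In form: [[[x, y, z, spin], ...]]. A call has exactly 5 rows; each row is the pose to reach, as a shift and turn from the pose measured when the call began, along the tool's axes at that moment; what a row does not reach only later rows make up. A row lasts 1/8 s, in which the tool goes at most 62.5 mm and 10.7 degrees, less where a joint would pass 70% of its speed; a pose out of reach is approached as far as the arm can. A call with a gripper value outside its range is refused whole. OPENING is the finger opening in mm, from 0 to 85.4, set as the call begins (- or left out, the last holds). The fingers move at their own pace and stop on an object; the grip force is fixed at half the most. Time passes only in rows, so rows that repeat a pose let the fingers close, or fill a call up. It gives the time, the measured TCP pose, the force and the opening at its end, in the units of the state.
- arm.read_state(): the state, without advancing time (a new reading comes with each control period).
- arm.get_image(name): name is "scene" or "top" or "wrist"; returns (picture, depth): 384x512x3 uint8, blue, green, red; 384x512 float32, mm along the optical axis (not along the pixel's ray), 0 where there is no reading.
- arm.camera_params(name): a dict with "mtx" (3x3 intrinsics, pixels), "R" (3x3) and "t" (3): a world point X has camera coordinates R X + t. Camera axes: x right, y down, z forward; pixel columns grow to the right and rows downward; lengths in mm; the calibration is good to about 2 mm. A picture is of the moment at which its call begins: read the wrist's pose just before it. camera_params takes no time and is no camera call; for the wrist camera it gives the pose at the moment of the call.
- arm.job_done(): hands the job in, once; it reports no verdict.
The state is a dict: "clock": time; "joints": joint angles; "joint_vel": joint speeds; "joint_efforts": joint torques, N m; "position": TCP position; "ee_rot": TCP orientation; "contact_force": force on the tool from outside, world axes, zero at the start; "wrist_torque": the same for the moment, N m; "gripper_width": finger opening in mm.
Only numpy, scipy, OpenCV 4.12 (cv2) and the standard library are available. Lean on these libraries where they do the work, as an engineer would, in place of code of your own. Each camera call takes 0.05 s, during which the arm holds its last target.

TASK

Hang the little parts cup on the service bin: lower its hook gently over the bin's raised brass rim and, still holding it, slide it along to find the notch in the rim, until the hook sits fully down on the notch's floor; then let go so that the cup hangs there on its own, outside the bin. Never press hard on the rim, do not tip the cup over, and leave the other things on the ledge where they are.

Things in the scene. Friction and masses are not known exactly. Their poses are not given: they have to be found in the camera images.
- bin: Fixed galvanised open bin, 200 (x) by 300 (y) by 115 mm tall; nothing but its brass rim strip is over 120 mm. Origin: centre of its underside; z up, x points away from its hanging side. On the -x side (facing the robot) an upright brass strip makes a raised rim along y: 4 mm thick, mid-plane at x = -103 mm, from 85 to 150 mm above the underside, rigid under gentle forces.
- rim_mid (a point): Point on the bin at (-103, 0, 150) mm: height of the plain rim's top, mid-plane of the strip, middle of the bin's side; axes as the bin's
- rim_low (a point): Point on the bin at (-103, 0, 140) mm: height of the floor of the strip's one square notch, 25 mm wide (y), 10 mm deep, in the middle of the 210 mm long strip. The strip is clamped at an unmeasured place: the notch's middle is anywhere from -36 to +36 mm along y from this point. The images show it; no pose is given: feel or look for it.
- cup: Loose hang-on parts cup, 0.14 to 0.28 kg, standing upright. Origin: underside, at the steel stem's mid-plane; z up. Aluminium cup 56 (x -58 to -2) by 60 (y) by 55 mm tall, open above. Stem 4 mm thick, 18 mm wide, rises to a hook pointing to +x. To hang outside the bin, cup x points as bin x and the tongue goes on the bin side of the strip.
- hook_mouth (a point): Middle of the underside of the hook's crown, cup (7, 0, 120) mm: this rests on the rim (150 mm above the bin's underside on plain rim, 140 in the notch). Crown 4 mm thick, 18 mm wide (y). The opening is 10 mm (cup x 2 to 12 mm); the tongue (x 12 to 16 mm) hangs 18 mm below this point.
- grip (a point): Middle of the red grip block that stands on the crown: cup (6, 0, 164) mm. Block 26 (x) by 20 (y) mm, z 124 to 190 mm; pinch it from above across its 20 mm width (along cup y), with the fingertips kept above z = 135 mm so that they clear the rim
- burner: Blackened bronze lamp burner, 90 mm wide, 100 mm tall; bystander; origin at its underside
- chimney: Frosted glass chimney, 72 mm wide, 170 mm tall, standing; bystander, fragile; origin at its underside
- fuse_carrier: Ivory porcelain fuse carrier, 84 by 26 by 32 mm; bystander; origin at its underside
- hex_wrench: Small steel hex wrench with red grip, 113 mm long, 14 mm tall, lying; bystander; origin under its middle
- cleaner: Grey bottle, 60 mm wide, 160 mm tall; bystander; origin at its underside
- grease_tin: Green tin, 70 mm wide, 50 mm tall; bystander; origin at its underside
Things that resemble listed ones, but are neither listed nor needed, are in the scene too. Leave any green or pink look-alike of the cup alone.

How it is judged (in metres and radians):
On the way, in this order (a step that is already met when the one before it is completed fails the run):
1. the cup is lifted off the ledge (height (world z) of cup above 0.045 m), for 0.1 s.
2. the hook is over the rim, bearing lightly on it while the cup is still held (x of hook_mouth in the frame of bin between -0.109 and -0.097 m and z of hook_mouth in the frame of bin below 0.153 m and contact force between cup and bin above 0.5 N and contact force between the fingers and cup above 1 N), for 0.1 s.
At the end, for the whole second after the job is handed in: The cup hangs by its hook outside the bin, at rest (under 20 mm/s) and upright within 0.25 rad, carried by the bin; the hook's mouth lies within 6 mm of the strip's mid-plane and 136 to 144 mm above the bin's underside, which is only so with the hook on the notch's floor (x of hook_mouth in the frame of bin between -0.109 and -0.097 m and z of hook_mouth in the frame of bin between 0.136 and 0.144 m and angle between cup's own z axis and vertical below 0.25 rad and x of cup in the frame of bin below -0.1 m and linear speed of cup below 0.02 m/s and contact force between cup and bin above 0.5 N); the robot touches nothing.
It fails at once if the cup presses on the bin with more than 25 N (contact force between cup and bin above 25 N).
It fails at once if the robot pushes the bin with more than 25 N (contact force between any of the fingers, the arm and bin above 25 N).
It fails at once if the cup is tipped by more than 0.6 rad (angle between cup's own z axis and vertical above 0.6 rad).
It fails at once if a bystander is moved by more than 25 mm (distance of any of burner, chimney, fuse_carrier, hex_wrench, cleaner, grease_tin from where it was at the start of the episode above 0.025 m).
It also fails if it takes over 67 s, if anything falls off the work surface, if the arm or the gripper's body presses on something with over 40 N, if the wrist force passes 120 N, or if a joint passes its speed limit or range.

## Working session

There is one attempt and no reset: what is moved stays moved. The work goes in short steps, Python scripts to look and compute and a shell command to move; the robot and the scene stay as the last step left them, time stands still between calls to the robot, and variables do not carry over. Pictures are saved under pics/ and viewed, and the job is handed in when it is done.

```bash
ls; mkdir -p pics; python3 - <<'E'
from bench import arm
import cv2, numpy as np
print(arm.read_state())
for n in ["scene","top"]:
    p,d=arm.get_image(n); cv2.imwrite(f"pics/{n}0.png",p); np.savez(f"{n}0.npz",p=p,d=d,**arm.camera_params(n))
    print(arm.camera_params(n))
E
```

```text
pics
{'clock': 0.0, 'joints': array([ 1.49956857e+00,  3.85554247e-01,  6.59165859e-03, -4.71722160e-04,
       -1.19397813e+00, -2.58606630e-01]), 'joint_vel': array([-0.00036603, -0.00197814,  0.00012867, -0.00179739,  0.00110328,
       -0.00028049]), 'joint_efforts': array([ 5.57664771e-04, -3.92289805e+01,  1.88404351e+01,  4.18628320e+00,
       -4.53982342e-03,  8.06249062e-06]), 'position': array([202.32716167, 591.12164306, 403.61322904]), 'ee_rot': array([ 9.86417072e-01, -1.64256391e-01, -1.17951792e-04,  1.08800395e-03]), 'contact_force': array([-1.14449976,  0.38133511,  0.42966768]), 'wrist_torque': array([-0.02499144,  0.01342297,  0.0219489 ]), 'gripper_width': 85.07937164966476}
{'mtx': array([[369.91309806,   0.        , 253.55606809],
       [  0.        , 369.91309806, 193.11358313],
       [  0.        ,   0.        ,   1.        ]]), 'R': array([[-0.53684271,  0.84367069,  0.00443451],
       [ 0.48059811,  0.31012468, -0.82027321],
       [-0.69341572, -0.43822648, -0.57195471]]), 't': array([ 232.96335997, -148.14537571, 1470.48987535])}
{'mtx': array([[387.15245782,   0.        , 255.51379302],
       [  0.        , 387.15245782, 190.1982351 ],
       [  0.        ,   0.        ,   1.        ]]), 'R': array([[ 0.02480918, -0.99963937,  0.01027777],
       [-0.99622167, -0.02557767, -0.08299501],
       [ 0.08322796, -0.0081799 , -0.99649696]]), 't': array([  20.14693131,  516.30944315, 1256.81800077])}
```

View pics/scene0.png

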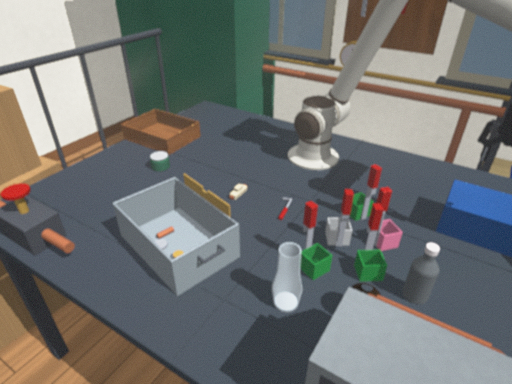

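View pics/top0.png

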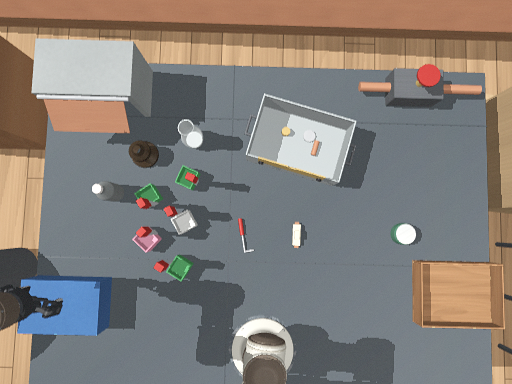

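The arm and gripper sit at the left edge of the top view. The grey cup is near top pixel (183,222), with green and pink look-alikes around it. The bin is at (300,140), its brass rim on the robot's side. Next I'll measure from enlarged crops and depth.

```bash
cat > h.py <<'E'
import numpy as np, cv2
def load(n):
    z=np.load(n+".npz"); return z['p'],z['d'],z['mtx'],z['R'],z['t']
def cloud(d,K,R,t):
    v,u=np.mgrid[:d.shape[0],:d.shape[1]]
    c=np.stack([(u-K[0,2])/K[0,0]*d,(v-K[1,2])/K[1,1]*d,d],-1)
    return (c-t)@R
def proj(X,K,R,t):
    c=R@np.asarray(X,float)+t; return (K@c)[:2]/c[2]
def ray(px,z,K,R,t):
    dr=R.T@np.linalg.inv(K)@np.array([px[0],px[1],1.]); o=-R.T@t
    return o+dr*(z-o[2])/dr[2]
E
python3 - <<'E'
from h import *
for n,b in [("scene0",(280,160,410,290)),("scene0",(110,165,250,290)),("top0",(120,160,250,290)),("top0",(240,90,365,190))]:
    p,d,K,R,t=load(n); x0,y0,x1,y1=b
    cv2.imwrite(f"pics/c_{n}_{x0}.png",cv2.resize(p[y0:y1,x0:x1],None,fx=4,fy=4,interpolation=cv2.INTER_CUBIC))
    W=cloud(d,K,R,t)
    hsv=cv2.cvtColor(p,cv2.COLOR_BGR2HSV)
    m=((hsv[...,0]<6)|(hsv[...,0]>174))&(hsv[...,1]>180)&(hsv[...,2]>80)&(d>0)
    k,l,s,c=cv2.connectedComponentsWithStats(m.astype(np.uint8))
    if x0 in(280,120):
      for i in range(1,k):
        if s[i,4]>15:
            P=W[l==i]; print(n,"red",s[i],np.median(P,0).round(),"zmax",np.percentile(P[:,2],[5,95]).round())
E
```

```text
scene0 red [372 166   9   8  28] [283. 310. 188.] zmax [175. 189.]
scene0 red [  1 184  29  16 327] [ 873. -470.  159.] zmax [155. 161.]
scene0 red [370 188  21  41 306] [457. 368. 168.] zmax [135. 189.]
scene0 red [343 190  10  23 107] [447. 290. 176.] zmax [136. 189.]
scene0 red [307 202  10  24 109] [543. 238. 179.] zmax [136. 189.]
scene0 red [280 209   6   9  26] [402.  85.  11.] zmax [ 9. 13.]
top0 red [193 176   5   7  16] [530. 213. 166.] zmax [143. 184.]
top0 red [142 199   9   9  41] [457. 354. 156.] zmax [134. 185.]
top0 red [170 207   7   9  31] [438. 273. 167.] zmax [136. 187.]
top0 red [143 227   8   9  40] [377. 348. 163.] zmax [139. 186.]
top0 red [158 261  10  10  35] [283. 293. 158.] zmax [134. 185.]
```

```bash
python3 - <<'E'
from h import *
a=cv2.imread("pics/c_scene0_280.png");b=cv2.imread("pics/c_scene0_110.png")
print(a.shape,b.shape)
E
```

```text
(520, 520, 3) (500, 560, 3)
```

View pics/c_scene0_280.png

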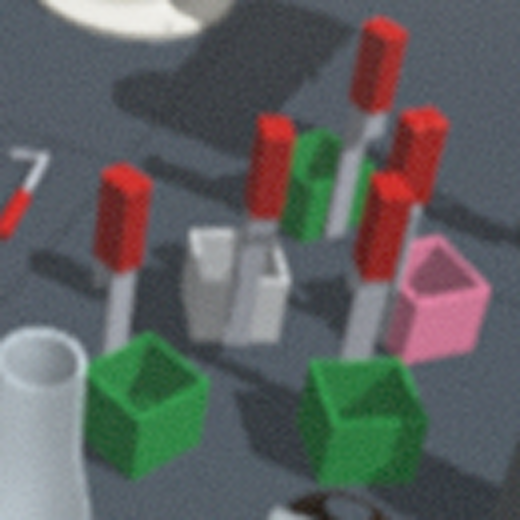

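View pics/c_scene0_110.png

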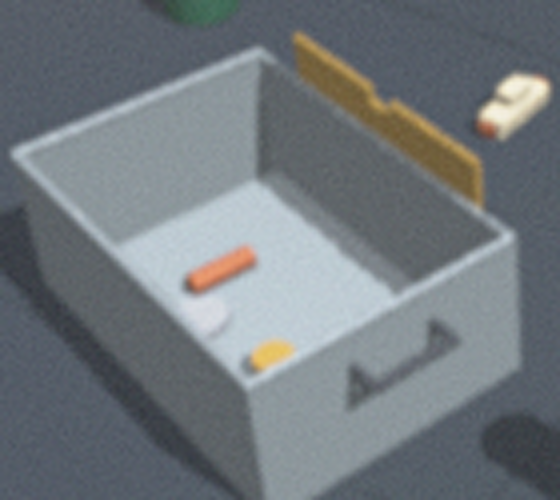

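View pics/c_top0_120.png

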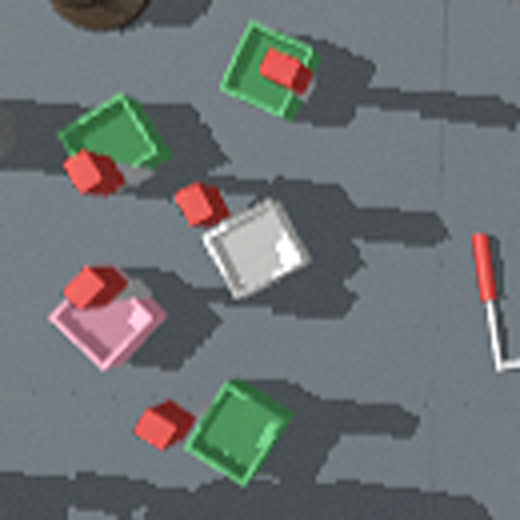

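View pics/c_top0_240.png

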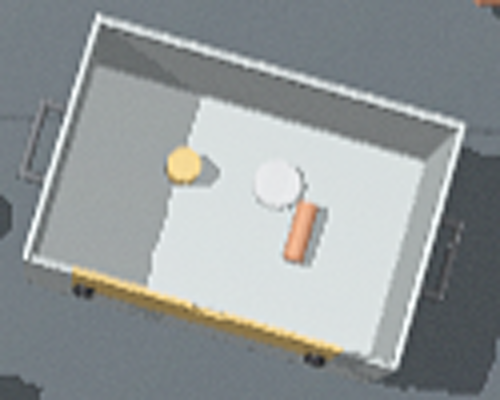

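The scene crop shows the grey cup with its stem on the near side, beside the green and pink ones. The notch is visible near scene pixel (205,191). In the top crop the grey cup's red grip is at about (170,211). Now I'll fit the poses.

```bash
python3 - <<'E'
from h import *
p,d,K,R,t=load("top0"); W=cloud(d,K,R,t); hsv=cv2.cvtColor(p,cv2.COLOR_BGR2HSV)
u,v=np.meshgrid(np.arange(512),np.arange(384))
# floor check
print("table z",np.median(W[250:258,300:340,2]), "scene", end=' ')
ps,ds,Ks,Rs,ts=load("scene0"); Ws=cloud(ds,Ks,Rs,ts); print(np.median(Ws[210:216,250:260,2]))
# grey cup outline: cup interior + rim pixels (bright grey)
box=(u>165)&(u<202)&(v>203)&(v<240)
m=box&(hsv[...,1]<40)&(hsv[...,2]>150)
k,l,s,c=cv2.connectedComponentsWithStats(m.astype(np.uint8)); i=1+np.argmax(s[1:,4]); print(s[i])
cnt=np.argwhere(l==i)[:,::-1]
g=np.array([ray(q,55,K,R,t)[:2] for q in cnt])
r=cv2.minAreaRect(g.astype(np.float32)); print("rect z55",r, cv2.boxPoints(r))
P=W[m]; q=P[(P[:,2]>45)&(P[:,2]<62)]; print(len(q), cv2.minAreaRect(q[:,:2].astype(np.float32)))
red=((hsv[...,0]<8)|(hsv[...,0]>172))&(hsv[...,1]>120)&(u>164)&(u<180)&(v>203)&(v<218)&(d>0)
P=W[red];top=P[P[:,2]>175]; print("red top",len(top),top.mean(0),cv2.minAreaRect(top[:,:2].astype(np.float32)))
# scene red of cup
h2=cv2.cvtColor(ps,cv2.COLOR_BGR2HSV)
r2=((h2[...,0]<8)|(h2[...,0]>172))&(h2[...,1]>120)&(u>340)&(u<355)&(v>186)&(v<216)
P=Ws[r2];top=P[P[:,2]>185]; print("scene top",len(top),top.mean(0), P[(P[:,2]>130)].mean(0))
# brass
for n,(p,W,hh,z) in dict(top=(p,W,hsv,0),scene=(ps,Ws,h2,0)).items():
    br=(hh[...,0]>15)&(hh[...,0]<30)&(hh[...,1]>100)
    P=W[br]; P=P[(P[:,2]>135)&(P[:,2]<158)&(P[:,0]>500)&(P[:,0]<800)&(abs(P[:,1])<300)]
    vx=cv2.fitLine(P[:,:2].astype(np.float32),cv2.DIST_HUBER,0,.01,.01).ravel(); print(n,len(P),"line",vx,"ang",np.arctan2(vx[1],vx[0]), P.min(0),P.max(0))
# bin rim corners top view: pixel outline points z=115
m=(W[...,2]>108)&(W[...,2]<122)&(W[...,0]>450)&(W[...,0]<900)&(abs(W[...,1])<300)&(u>235)&(u<370)
P=W[m]; r=cv2.minAreaRect(P[:,:2].astype(np.float32)); print("bin",len(P),r)
E
```

```text
table z -1.1982165696226463 scene -2.467760688976271
[170 210  26  24 336]
rect z55 ((406.5108642578125, 263.5057373046875), (60.23960876464844, 63.059078216552734), 30.58610725402832) [[364.53848 275.3225 ]
 [396.62503 221.03711]
 [448.48325 251.68896]
 [416.3967  305.97437]]
89 ((405.22552490234375, 263.4832763671875), (56.41302490234375, 60.61878967285156), 30.672122955322266)
red top 64 [436.4955107  280.2024633  187.46118877] ((436.346435546875, 281.1595153808594), (25.451217651367188, 18.451007843017578), 29.859663009643555)
scene top 55 [454.71822028 290.26362007 197.49980798] [449.47094995 289.2258065  167.76878038]
top 110 line [ 2.6311505e-01  9.6476448e-01  5.7691608e+02 -6.5904144e+01] ang 1.3045467 [ 549.61957185 -168.96634315  135.50804917] [602.80589924  29.15564777 152.54784525]
scene 217 line [ 2.6239663e-01  9.6496010e-01  5.8245081e+02 -5.8207771e+01] ang 1.3052913 [ 551.85974843 -165.86404962  135.10849688] [608.4591389   34.81853693 149.1993148 ]
bin 155 ((610.8690795898438, 232.79209899902344), (194.0543975830078, 280.3248291015625), 37.17790222167969)
```

```bash
python3 -m jog '[[[35,24,0,-6],[75,51,0,-12],[120,81,0,-19],[165,112,0,-26],[205,139,0,-32]]]' 50; cat >> h.py <<'E'
from scipy.spatial.transform import Rotation as Ro
def go(s,xy,z,yaw):
    """tool-frame shift + spin to TCP target"""
    M=Ro.from_quat(s['ee_rot']).as_matrix(); D=np.array([*xy,z])-s['position']
    y0=np.degrees(np.arctan2(M[1,0],M[0,0]))
    return (M.T@D).round(1), round(y0-yaw,1), "yaw",round(y0,2),"tilt",round(np.degrees(np.arccos(-M[2,2])),2)
E
python3 - <<'E'
from h import *; from bench import arm
s=arm.read_state(); print(s['position'],s['joints'],go(s,(436.4,280.7),404,30))
E
```

```text
clock: 0.72
position: [351.9, 391.5, 403.7]
ee_rot: [0.993, 0.116, -0.001, 0.001]
contact_force: [-0.8, 1.1, -0.4]
gripper_width: 50.2
[351.94266691 391.47647777 403.72243656] [ 1.14698817e+00  2.18377890e-01 -2.33243648e-01  1.55615489e-04
 -1.12184221e+00  6.55687637e-01] (array([ 5.670e+01,  1.272e+02, -1.000e-01]), np.float64(-16.7), 'yaw', np.float64(13.29), 'tilt', np.float64(0.15))
```

```bash
python3 -m jog '[[[17,38,0,-5],[34,76,0,-10],[48,108,0,-14],[55,123,0,-17],[56.7,127,0,-17]]]' -; python3 - <<'E'
from h import *; from bench import arm
s=arm.read_state(); print(s['position'],go(s,(436.4,280.7),404,30))
for n in ["wrist","top"]:
    c=arm.camera_params(n); p,d=arm.get_image(n); cv2.imwrite(f"pics/{n}1.png",p); np.savez(f"{n}1.npz",p=p,d=d,**c)
    print(-c['R'].T@c['t'],c['R'][2])
E
```

```text
clock: 1.35
position: [436.7, 280.1, 403.5]
ee_rot: [0.966, 0.26, -0.001, 0.001]
contact_force: [-0.4, -0.7, 0.2]
gripper_width: 50.1
[436.69048579 280.05363404 403.51057891] (array([ 0.1, -0.7, -0.5]), np.float64(0.2), 'yaw', np.float64(30.15), 'tilt', np.float64(0.2))
[508.33926585 321.41949837 372.47735384] [-0.27914784 -0.16446738 -0.94605865]
[ 409.25642832   43.62630033 1295.0593611 ] [ 0.08322796 -0.0081799  -0.99649696]
```

View pics/wrist1.png

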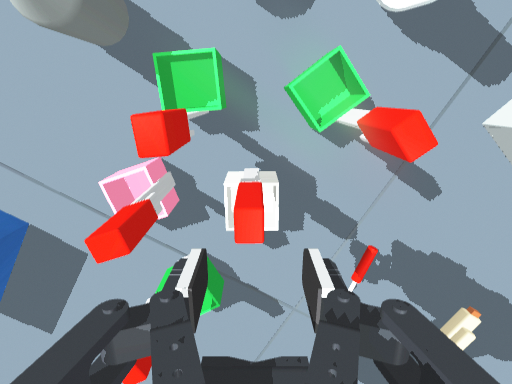

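The wrist view shows the white cup aligned with the image. Its red grip is at about (250,212), slightly left of the mid-point between the fingers.

```bash
python3 - <<'E'
from h import *
p,d,K,R,t=load("wrist1"); W=cloud(d,K,R,t); hsv=cv2.cvtColor(p,cv2.COLOR_BGR2HSV)
u,v=np.meshgrid(np.arange(512),np.arange(384))
red=((hsv[...,0]<8)|(hsv[...,0]>172))&(hsv[...,1]>120)&(u>225)&(u<275)&(v>175)&(v<250)
P=W[red&(d>0)]; T=P[P[:,2]>185]
print(len(P),np.percentile(P[:,2],[1,50,99]),"top",len(T),T.mean(0),cv2.minAreaRect(T[:,:2].astype(np.float32)))
vv,uu=np.where(red); print(uu.min(),uu.max(),vv.min(),vv.max())
tm=red&(W[...,2]>185)&(d>0); vv,uu=np.where(tm);print("top px",uu.min(),uu.max(),vv.min(),vv.max())
print("center ray190",ray((uu.mean(),vv.mean()),190,K,R,t))
for q in [(uu.min(),vv.min()),(uu.max()+1,vv.min()),(uu.min(),vv.max()+1),(uu.max()+1,vv.max()+1)]: print(ray(q,190,K,R,t))
print("tcp-point proj",proj((436.7,280.05,190),K,R,t))
m=(hsv[...,1]<60)&(hsv[...,2]>170)&(u>215)&(u<290)&(v>165)&(v<240)&(abs(W[...,2]-54)<8)
print(cv2.minAreaRect(W[m][:,:2].astype(np.float32)))
E
```

```text
1736 [  0.58412194 189.36602685 191.16322353] top 1107 [438.08320396 284.6493392  189.76427465] ((437.0332336425781, 284.28240966796875), (25.893657684326172, 19.45114517211914), 30.465953826904297)
234 263 182 243
top px 234 263 205 242
center ray190 [438.24475717 284.73686187 190.        ]
[444.84055608 299.29755311 190.        ]
[454.48591808 282.64952605 190.        ]
[421.11872156 286.21595216 190.        ]
[431.19456868 268.81163558 190.        ]
tcp-point proj [253.61028764 228.81260942]
((407.6764831542969, 266.531494140625), (60.44341278076172, 60.201175689697266), 30.3292293548584)
```

```bash
python3 -m jog '[[[1.5,-2,15,-0.3],[2.4,-2.6,35,-0.3],[2.4,-2.6,58,-0.3],[2.4,-2.6,78,-0.3],[2.4,-2.6,84,-0.3]]]' -;  python3 -m jog '[[[0,0,0,0],[0,0,0,0],[0,0,0,0],[0,0,0,0],[0,0,0,0]]]' 10;python3 -m jog '[[[0,0,-4,0],[0,0,-12,0],[0,0,-25,0],[0,0,-40,0],[0,0,-52,0]]]' -
python3 - <<'E'
from h import *; from bench import arm
for n in ["wrist"]:
    c=arm.camera_params(n); p,d=arm.get_image(n); cv2.imwrite(f"pics/{n}2.png",p); np.savez(f"{n}2.npz",p=p,d=d,**c)
E
```

```text
clock: 2.08
position: [436.2, 284.3, 317.4]
ee_rot: [0.965, 0.263, -0.003, 0.002]
contact_force: [-0.2, 0.3, -0.1]
gripper_width: 49.9
clock: 2.7
position: [436.2, 284.3, 317.7]
ee_rot: [0.965, 0.263, -0.003, 0.002]
contact_force: [-0.6, 1.1, -0.2]
gripper_width: 19.0
clock: 3.32
position: [436.5, 284.6, 371.3]
ee_rot: [0.965, 0.263, -0.002, 0.001]
contact_force: [-0.3, 0.7, -1.3]
gripper_width: 19.3
```

View pics/wrist2.png

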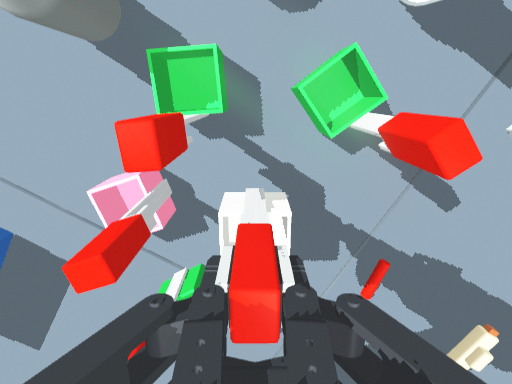

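The cup is gripped straight (19 mm) and lifted. Next is the rim and notch, measured by ray casting in the first images.

```bash
python3 - <<'E'
from h import *
B=np.array([0.2627,0.9649]);N=np.array([0.9649,-0.2627])
for n in ["top0","scene0"]:
    p,d,K,R,t=load(n); hsv=cv2.cvtColor(p,cv2.COLOR_BGR2HSV)
    u,v=np.meshgrid(np.arange(512),np.arange(384))
    br=(hsv[...,0]>12)&(hsv[...,0]<32)&(hsv[...,1]>95)
    br&=((u>250)&(u<335)&(v>150)&(v<190)) if n=="top0" else ((u>178)&(u<238)&(v>168)&(v<222))
    vv,uu=np.where(br); print(n,len(vv))
    if n=="scene0":
        # top edge per column at z=150
        for c in range(uu.min(),uu.max()+1):
            r=vv[uu==c].min(); r2=vv[uu==c].max(); w=ray((c+0,r-.5),150,K,R,t)[:2]; print(c,r,r2,"s",(w@B).round(1),"n",(w@N).round(1))
    else:
        G=np.array([ray(q,150,K,R,t)[:2] for q in zip(uu,vv)]); print(cv2.minAreaRect(G.astype(np.float32)),"n",np.percentile(G@N,[0,10,50,90,100]),"s",(G@B).min(),(G@B).max())
        im=p[150:190,250:335]; cv2.imwrite("pics/rimtop.png",cv2.resize(im,None,fx=9,fy=9,interpolation=cv2.INTER_CUBIC))
E
```

```text
top0 234
((572.8638916015625, -69.55313110351562), (205.6756591796875, 11.830543518066406), 74.65269470214844) n [564.94882624 566.73525394 570.88483996 575.0062507  576.8056705 ] s -19.462370794206084 186.2160894393895
scene0 445
184 174 177 s -14.1 n 576.1
185 174 183 s -12.1 n 574.0
186 175 183 s -5.6 n 574.9
187 176 184 s 0.9 n 575.8
188 176 185 s 2.8 n 573.7
189 177 186 s 9.2 n 574.6
190 178 186 s 15.6 n 575.5
191 178 187 s 17.5 n 573.4
192 179 188 s 23.8 n 574.3
193 180 189 s 30.0 n 575.2
194 180 189 s 31.9 n 573.0
195 181 190 s 38.1 n 573.9
196 182 191 s 44.2 n 574.8
197 182 191 s 46.1 n 572.7
198 183 192 s 52.2 n 573.6
199 184 193 s 58.2 n 574.5
200 185 194 s 64.2 n 575.4
201 185 195 s 66.1 n 573.3
202 186 195 s 72.0 n 574.2
203 189 196 s 85.9 n 580.9
204 190 196 s 91.7 n 581.7
205 191 197 s 97.4 n 582.5
206 192 198 s 103.1 n 583.3
207 192 199 s 104.9 n 581.3
208 191 199 s 102.8 n 576.5
209 191 200 s 104.6 n 574.5
210 192 201 s 110.3 n 575.3
211 192 201 s 112.1 n 573.3
212 193 202 s 117.7 n 574.2
213 194 203 s 123.2 n 575.0
214 194 204 s 125.0 n 573.0
215 195 204 s 130.5 n 573.9
216 196 205 s 136.0 n 574.7
217 196 206 s 137.8 n 572.7
218 197 206 s 143.2 n 573.6
219 198 207 s 148.5 n 574.4
220 199 208 s 153.9 n 575.2
221 199 209 s 155.6 n 573.3
222 200 209 s 160.9 n 574.1
223 201 210 s 166.2 n 574.9
224 201 211 s 167.9 n 573.0
225 202 211 s 173.1 n 573.8
226 203 212 s 178.3 n 574.7
227 203 213 s 180.0 n 572.7
228 204 214 s 185.1 n 573.5
229 205 215 s 190.2 n 574.4
```

View pics/rimtop.png

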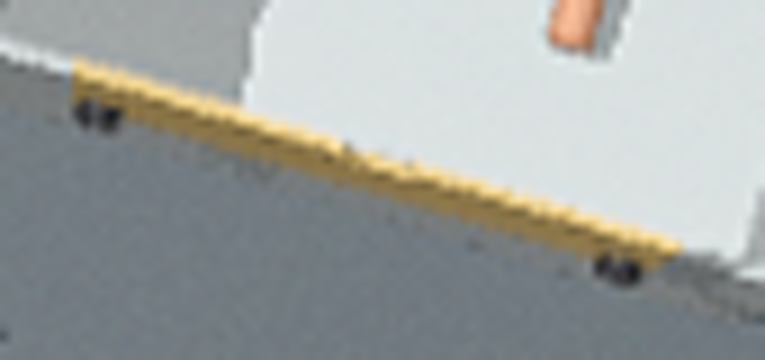

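The scene image puts the notch around columns 203–208, so s≈76–102 along the rim. Both views put the strip's mid-plane near n≈575. I'll carry the cup around the look-alikes and hover at s≈116, just to the +y side of the notch.

```bash
python3 -m jog '[[[0,0,-10,0],[0,0,-25,0],[0,0,-37,0],[0,0,-42,0],[0,0,-42,0]]]' - | head -2
python3 - <<'E'
from h import *; from bench import arm
s=arm.read_state(); print(s['position'],s['joints'],go(s,(440,120),412,-15),go(s,(560,-33),412,-15.2))
E
```

```text
clock: 4.0
position: [436.8, 284.9, 415.1]
[436.77418199 284.94420857 415.10028807] [ 8.89702317e-01  2.00764843e-01 -2.26781041e-01  9.70868829e-04
 -1.14459839e+00  1.21425257e+00] (array([-81.1, 143.7,   3.4]), np.float64(45.6), 'yaw', np.float64(30.57), 'tilt', np.float64(0.09)) (array([-55.6, 336.4,   3.6]), np.float64(45.8), 'yaw', np.float64(30.57), 'tilt', np.float64(0.09))
```

```bash
python3 -m jog '[[[-10,18,1,5],[-27,48,2,14],[-45,80,3,24],[-64,113,3,34],[-81,144,3,42]]]' - | head -2
python3 - <<'E'
from h import *; from bench import arm
s=arm.read_state(); print(s['position'],go(s,(555,-31),412,-15.2))
E
```

```text
clock: 4.62
position: [439.9, 118.5, 411.8]
[439.92698849 118.48364583 411.7631216 ] (array([ 1.43e+02,  1.23e+02, -1.00e-01]), np.float64(3.5), 'yaw', np.float64(-11.7), 'tilt', np.float64(0.16))
```

```bash
python3 -m jog '[[[35,30,0,1],[75,64,0,2],[112,96,0,3],[136,117,0,3.5],[143,123,0,3.5]]]' - 
python3 - <<'E'
from h import *; from bench import arm
s=arm.read_state(); print(s['position'],s['joints'],go(s,(583.6,-38.7),412,-15.2))
for n in ["wrist","top","scene"]:
    c=arm.camera_params(n); p,d=arm.get_image(n); cv2.imwrite(f"pics/{n}3.png",p); np.savez(f"{n}3.npz",p=p,d=d,**c)
E
```

```text
clock: 5.25
position: [555.7, -32.4, 410.7]
ee_rot: [0.991, -0.134, -0.002, 0.002]
contact_force: [0.2, 0.6, -2.4]
gripper_width: 19.1
[555.73619213 -32.39104302 410.67826382] [ 0.23334041  0.26513994 -0.15243746  0.00189465 -1.15742231  1.0688645 ] (array([28.5, -1.3, -1.4]), np.float64(-0.1), 'yaw', np.float64(-15.35), 'tilt', np.float64(0.26))
```

View pics/wrist3.png

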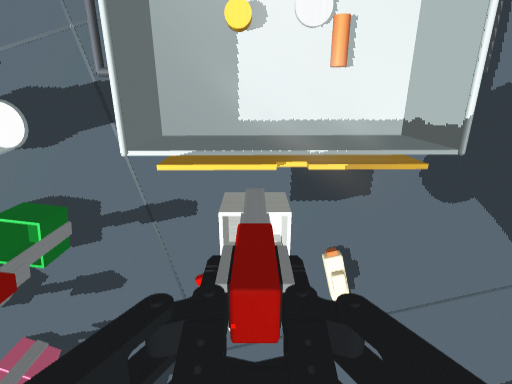

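View pics/scene3.png

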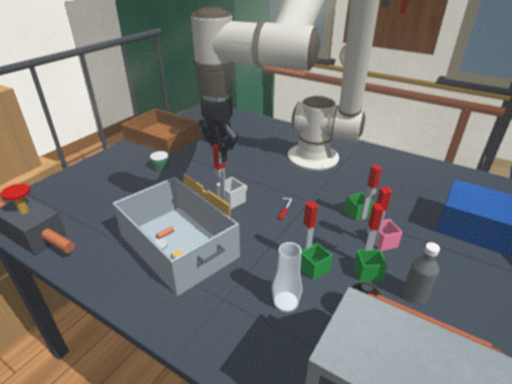

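The wrist view shows the strip from column 157 to 427 at rows 155–170. The notch is at about columns 277–308, and the hook hangs at column 255, aligned with the bin. Next I'll measure the rim in this view.

```bash
python3 - <<'E'
from h import *
p,d,K,R,t=load("wrist3"); W=cloud(d,K,R,t); hsv=cv2.cvtColor(p,cv2.COLOR_BGR2HSV)
u,v=np.meshgrid(np.arange(512),np.arange(384))
br=(hsv[...,0]>12)&(hsv[...,0]<32)&(hsv[...,1]>110)&(v>150)&(v<175)&(u>150)&(u<435)
B=np.array([0.2627,0.9649]);N=np.array([0.9649,-0.2627])
for c in list(range(156,430,15))+list(range(272,314,2)):
    r=np.where(br[:,c])[0]
    if len(r)==0: print(c,'-');continue
    a=ray((c,r.min()-.5),150,K,R,t)[:2]; 
    ok=[x for x in r if d[x,c]>0]; 
    print(c,r.min(),r.max(),"s",(a@B).round(1),"n far@150",(a@N).round(1),"depth z",W[ok,c,2].round()[:4])
P=W[br&(d>0)]; P=P[P[:,2]>146]; l=cv2.fitLine(P[:,:2].astype(np.float32),cv2.DIST_HUBER,0,.01,.01).ravel(); print("dir",np.degrees(np.arctan2(l[1],l[0])),"n",np.percentile(P[:,:2]@N,[5,50,95]),"z",np.percentile(P[:,2],[50,95]),"s",(P[:,:2]@B).min(),(P[:,:2]@B).max())
cv2.imwrite("pics/w3crop.png",cv2.resize(p[140:260,190:330],None,fx=5,fy=5,interpolation=cv2.INTER_CUBIC))
E
```

```text
156 165 165 s 189.6 n far@150 578.0 depth z [-1.]
171 156 169 s 177.4 n far@150 585.0 depth z [115. 121. 126. 130.]
186 156 169 s 166.0 n far@150 584.9 depth z [116. 122. 124. 129.]
201 156 169 s 154.5 n far@150 584.9 depth z [117. 120. 124. 130.]
216 156 169 s 143.1 n far@150 584.9 depth z [116. 120. 125. 130.]
231 156 169 s 131.6 n far@150 584.8 depth z [118. 121. 125. 131.]
246 156 169 s 120.2 n far@150 584.8 depth z [118. 121. 127. 129.]
261 155 169 s 108.7 n far@150 585.5 depth z [112. 118. 121. 127.]
276 155 168 s 97.3 n far@150 585.5 depth z [113. 117. 123. 127.]
291 156 166 s 85.8 n far@150 584.7 depth z [119. 123. 126. 133.]
306 156 166 s 74.3 n far@150 584.6 depth z [119. 123. 128. 132.]
321 156 169 s 62.8 n far@150 584.6 depth z [119. 123. 127. 132.]
336 155 169 s 51.4 n far@150 585.3 depth z [114. 119. 123. 128.]
351 155 168 s 39.9 n far@150 585.3 depth z [113. 119. 124. 131.]
366 155 168 s 28.4 n far@150 585.3 depth z [115. 119. 124. 128.]
381 155 168 s 16.9 n far@150 585.2 depth z [116. 120. 125. 128.]
396 155 168 s 5.4 n far@150 585.2 depth z [116. 120. 125. 129.]
411 
[... 920 characters left out ...]
s 82.0 n far@150 584.7 depth z [118. 122. 127. 132.]
298 156 166 s 80.4 n far@150 584.7 depth z [118. 122. 128. 131.]
300 156 166 s 78.9 n far@150 584.7 depth z [118. 121. 128. 132.]
302 156 166 s 77.4 n far@150 584.7 depth z [118. 123. 127. 132.]
304 156 166 s 75.8 n far@150 584.7 depth z [118. 123. 127. 132.]
306 156 166 s 74.3 n far@150 584.6 depth z [119. 123. 128. 132.]
308 156 169 s 72.8 n far@150 584.6 depth z [120. 123. 128. 132.]
310 156 169 s 71.2 n far@150 584.6 depth z [119. 123. 127. 130.]
312 156 169 s 69.7 n far@150 584.6 depth z [118. 124. 127. 132.]
dir 74.813866 n [574.47928555 576.64370863 578.37365569] z [149.82363302 151.03215017] s -20.144117068235918 189.27561002340826
```

View pics/w3crop.png

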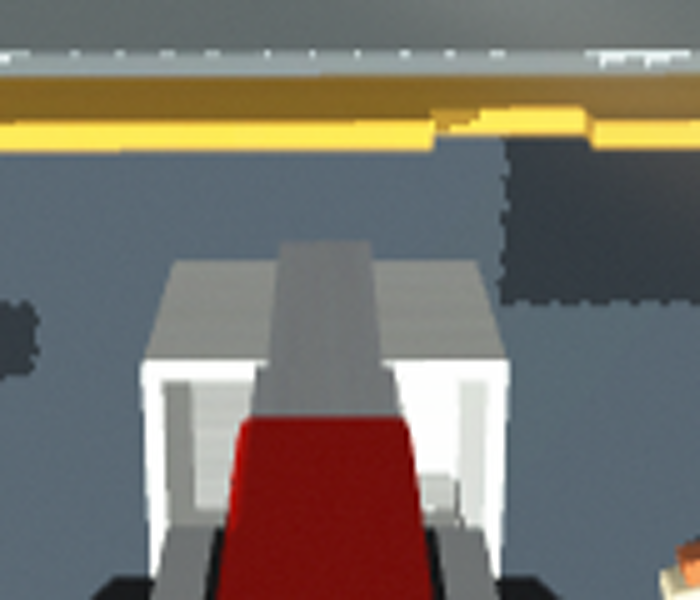

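```bash
python3 -m jog '[[[6,0,0,0],[15,-1,0,0],[24,-1,0,0],[29,-1,0,0],[29.4,-1,0,0]]]' - | head -2;python3 -m jog '[[[0,0,8,0],[0,0,18,0],[0,0,28,0],[0,0,34,0],[0,0,35,0]]]' -
python3 - <<'E'
from h import *; from bench import arm
s=arm.read_state(); B=np.array([0.2627,0.9649]);N=np.array([0.9649,-0.2627])
print(s['position'],s['position'][:2]@N,s['position'][:2]@B,go(s,s['position'][:2],400,-15.2))
for n in ["wrist","top","scene"]:
    c=arm.camera_params(n); p,d=arm.get_image(n); cv2.imwrite(f"pics/{n}4.png",p); np.savez(f"{n}4.npz",p=p,d=d,**c)
a=cv2.resize(cv2.imread("pics/wrist4.png")[170:350,180:330],None,fx=3,fy=3,interpolation=cv2.INTER_CUBIC)
b=cv2.resize(cv2.imread("pics/scene4.png")[130:230,175:245],None,fx=5,fy=5,interpolation=cv2.INTER_CUBIC)
h=max(a.shape[0],b.shape[0]); f=lambda x:cv2.copyMakeBorder(x,0,h-x.shape[0],0,0,0)
cv2.imwrite("pics/c4.png",np.hstack([f(a),f(b)])[:600,:800])
E
```

```text
clock: 6.02
position: [583.7, -37.6, 411.0]
clock: 6.65
position: [583.6, -37.7, 375.3]
ee_rot: [0.991, -0.133, -0.002, 0.002]
contact_force: [0.3, 0.5, -0.6]
gripper_width: 19.2
[583.55946095 -37.70381724 375.27661068] 572.9813166577756 116.92065713765828 (array([ -0.1,   0.1, -24.7]), np.float64(-0.0), 'yaw', np.float64(-15.23), 'tilt', np.float64(0.3))
```

View pics/c4.png

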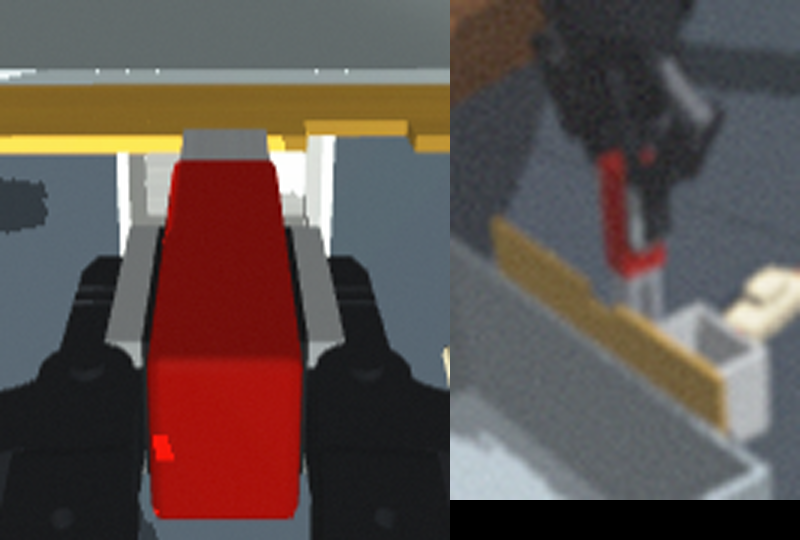

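View pics/wrist4.png

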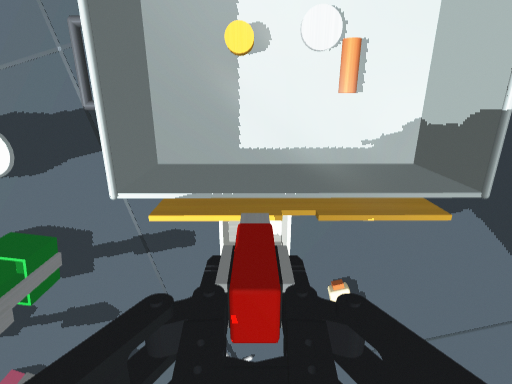

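The wrist crop shows the tongue's face at crop rows 128–160, level with the strip's top and slightly inward. The notch begins to the right, at crop column 305. I'll now compute the tongue-to-strip offset.

```bash
python3 - <<'E'
from h import *
p,d,K,R,t=load("wrist4"); W=cloud(d,K,R,t); hsv=cv2.cvtColor(p,cv2.COLOR_BGR2HSV)
B=np.array([0.2627,0.9649]);N=np.array([0.9649,-0.2627])
for c in (248,254,260):
    print(c,[(r,round(W[r,c,:2]@N,1),round(W[r,c,2],1)) for r in range(206,236,2)])
u,v=np.meshgrid(np.arange(512),np.arange(384))
m=(u>243)&(u<268)&(v>211)&(v<224)&(hsv[...,1]<60)
P=W[m]; P=P[(P[:,2]>150)&(P[:,2]<190)]; print(len(P),"tongue n",np.percentile(P[:,:2]@N,[5,50,95]),"s",(P[:,:2]@B).min(),(P[:,:2]@B).max(),"z",P[:,2].min(),P[:,2].max())
for r in (211.5,212.5,213.5): print(ray((255,r),159.6,K,R,t)[:2]@N)
br=(hsv[...,0]>12)&(hsv[...,0]<32)&(hsv[...,1]>110)&(v>190)&(v<228)&(u>145)&(u<455)&(d>0)
P=W[br]; Q=P[(P[:,2]>147)]; print("strip n",np.percentile(Q[:,:2]@N,[2,25,50,75,98]),"z",np.median(Q[:,2]))
F=P[(P[:,2]<144)&(P[:,2]>122)]; print("inner face n",np.percentile(F[:,:2]@N,[5,50,95]))
bright=br&(hsv[...,2]>190); 
s=lambda c,r,z:ray((c,r),z,K,R,t)[:2]@B
b=np.where(bright[218]|bright[219])[0]; print("bright cols row218",b.min(),b.max(),[int(x) for x in b[:-1][np.diff(b)>1]],[int(x) for x in b[1:][np.diff(b)>1]])
E
```

```text
248 [(206, np.float64(578.1), np.float64(132.1)), (208, np.float64(578.6), np.float64(137.6)), (210, np.float64(578.5), np.float64(141.4)), (212, np.float64(578.5), np.float64(145.4)), (214, np.float64(583.4), np.float64(161.7)), (216, np.float64(584.2), np.float64(167.1)), (218, np.float64(583.7), np.float64(169.1)), (220, np.float64(584.2), np.float64(173.6)), (222, np.float64(583.7), np.float64(175.5)), (224, np.float64(587.0), np.float64(186.1)), (226, np.float64(586.9), np.float64(188.6)), (228, np.float64(586.9), np.float64(191.4)), (230, np.float64(586.5), np.float64(193.1)), (232, np.float64(586.7), np.float64(196.3)), (234, np.float64(586.7), np.float64(198.6))]
254 [(206, np.float64(578.5), np.float64(133.2)), (208, np.float64(578.3), np.float64(136.7)), (210, np.float64(578.2), np.float64(140.7)), (212, np.float64(578.2), np.float64(144.8)), (214, np.float64(583.7), np.float64(162.5)), (216, np.float64(583.9), np.float64(166.3)), (218, np.float64(583.5), np.float64(168.8)), (220, np.float64(584.0), np.float64(173.0)), (222, np.float64(583.9), np.float64(176.1)), (224, np.f
[... 633 characters left out ...]
.float64(583.9), np.float64(176.1)), (224, np.float64(586.5), np.float64(185.1)), (226, np.float64(586.9), np.float64(188.7)), (228, np.float64(586.8), np.float64(191.1)), (230, np.float64(586.3), np.float64(192.7)), (232, np.float64(587.1), np.float64(197.0)), (234, np.float64(586.7), np.float64(198.7))]
240 tongue n [583.44937354 583.83359046 584.25182938] s 108.04333161345998 122.98735729200418 z 159.3773345744892 176.9194502593909
584.3427988448987
583.6418356799657
582.939259815729
strip n [574.3138766  575.66834872 576.93052083 578.040804   578.61867186] z 149.84043901913722
inner face n [577.63701842 578.25784539 578.63731948]
bright cols row218 149 450 [240, 281, 323] [269, 321, 325]
```

Tongue outer face n=583.8 puts the mouth at 574.8. The strip's inner face at 578.25 puts its mid-plane at 576.25, so I need +1.5 mm in tool x. After that I lower.

```bash
python3 - <<'E'
from h import *
p,d,K,R,t=load("wrist4");B=np.array([0.2627,0.9649])
for c,r in((281.7,218.5),(318,218.5),(322,218.5)): print(c,ray((c,r),150,K,R,t)[:2]@B)
E
python3 -m jog '[[[1.5,0,0,0],[1.5,0,3,0],[1.5,0,7,0],[1.5,0,11,0],[1.5,0,12,0]]]' -
python3 -m jog '[[[0,0,2,0],[0,0,5,0],[0,0,8,0],[0,0,10,0],[0,0,10.5,0]]]' -
python3 -c "
from bench import arm; s=arm.read_state();print(s['position'],s['contact_force'])"
```

```text
281.7 97.23449647675793
318 72.0339901699645
322 69.25513868907964
clock: 7.42
position: [585.1, -38.1, 363.7]
ee_rot: [0.991, -0.133, -0.002, 0.001]
contact_force: [-0.5, -0.1, -0.9]
gripper_width: 19.3
clock: 8.05
position: [585.0, -38.2, 353.0]
ee_rot: [0.991, -0.133, -0.002, 0.002]
contact_force: [-0.2, 0.6, -1.3]
gripper_width: 19.3
[585.01593533 -38.17578463 352.95137243] [-0.20207759  0.60317085 -1.32635116]
```

The notch spans s=72.0–97.2 (25.2 mm wide, as specified), centred at 84.6. The tongue passed the rim without contact. Now small steps down to touch.

```bash
python3 -m jog '[[[0,0,1,0],[0,0,2,0],[0,0,3,0],[0,0,3.5,0],[0,0,3.5,0]]]' -
python3 -m jog '[[[0,0,0.5,0],[0,0,1,0],[0,0,1,0],[0,0,1,0],[0,0,1,0]]]' -
```

```text
clock: 8.68
position: [585.0, -38.2, 349.4]
ee_rot: [0.991, -0.133, -0.002, 0.002]
contact_force: [-0.3, -0.1, -1.3]
gripper_width: 19.5
clock: 9.3
position: [585.0, -38.2, 348.4]
ee_rot: [0.991, -0.133, -0.002, 0.002]
contact_force: [-0.6, 0.1, -1.8]
gripper_width: 18.9
```

```bash
python3 -m jog '[[[0,0,0.5,0],[0,0,0.5,0],[0,0,0.5,0],[0,0,0.5,0],[0,0,0.5,0]]]' -
python3 -m jog '[[[0,0,0.5,0],[0,0,0.5,0],[0,0,0.5,0],[0,0,0.5,0],[0,0,0.5,0]]]' -|sed -n '2p;4p'
python3 -m jog '[[[0,0,0.5,0],[0,0,0.5,0],[0,0,0.5,0],[0,0,0.5,0],[0,0,0.5,0]]]' -|sed -n '2p;4p'
```

```text
clock: 9.93
position: [585.0, -38.1, 348.0]
ee_rot: [0.991, -0.132, -0.002, 0.002]
contact_force: [-0.0, -1.0, -2.1]
gripper_width: 19.3
position: [585.0, -38.1, 347.6]
contact_force: [-0.3, -0.0, 0.1]
position: [585.0, -38.2, 347.6]
contact_force: [-2.1, 0.2, 4.8]
```

Contact at TCP z≈347.6, which matches the predicted 347.7, with about 6 N on the rim. Now slide along -s (tool +y).

```bash
python3 -m jog '[[[0,1,0.2,0],[0,3,0.2,0],[0,6,0.2,0],[0,9,0.2,0],[0,11,0.2,0]]]' -
python3 -m jog '[[[0,2,0.3,0],[0,5,0.3,0],[0,8,0.3,0],[0,10,0.3,0],[0,11,0.3,0]]]' -
```

```text
clock: 11.8
position: [582.4, -49.0, 347.6]
ee_rot: [0.991, -0.132, -0.001, 0.001]
contact_force: [1.5, 2.3, 3.9]
gripper_width: 19.4
clock: 12.42
position: [579.5, -59.7, 347.5]
ee_rot: [0.991, -0.132, -0.001, 0.001]
contact_force: [1.2, 4.4, 4.0]
gripper_width: 19.5
```

```bash
python3 -m jog '[[[0,1.5,0.3,0],[0,3,0.3,0],[0,4.5,0.4,0],[0,6,0.4,0],[0,7,0.5,0]]]' -
python3 -m jog '[[[0,1,0.4,0],[0,2,0.5,0],[0,2.5,0.6,0],[0,2.5,0.6,0],[0,2.5,0.6,0]]]' -
```

```text
clock: 13.05
position: [576.5, -67.2, 345.0]
ee_rot: [0.991, -0.133, -0.004, 0.002]
contact_force: [-0.1, 0.4, -2.4]
gripper_width: 19.0
clock: 13.68
position: [575.9, -69.6, 344.4]
ee_rot: [0.991, -0.133, -0.004, 0.002]
contact_force: [0.7, -0.3, -1.9]
gripper_width: 19.0
```

The hook dropped into the notch: z fell and the contact force vanished at s≈84–86, as measured. Lowering to the floor, expected at z≈337.6.

```bash
python3 -m jog '[[[0.3,-0.5,1,0],[0.3,-0.5,2,0],[0.3,-0.5,3.5,0],[0.3,-0.5,4.5,0],[0.3,-0.5,4.5,0]]]' - | sed -n '2p;4p'
python3 -m jog '[[[0,0,0.5,0],[0,0,1,0],[0,0,1,0],[0,0,1,0],[0,0,1,0]]]' -| sed -n '2p;4p'
```

```text
position: [576.2, -69.2, 339.8]
contact_force: [1.6, 0.5, -1.7]
position: [576.2, -69.2, 338.8]
contact_force: [0.3, 0.6, -1.6]
```

```bash
python3 -m jog '[[[0,0,0.5,0],[0,0,0.5,0],[0,0,0.5,0],[0,0,0.5,0],[0,0,0.5,0]]]' -| sed -n '2p;4p'
python3 -m jog '[[[0,0,0.5,0],[0,0,0.5,0],[0,0,0.5,0],[0,0,0.5,0],[0,0,0.5,0]]]' -| sed -n '2p;4p'
```

```text
position: [576.2, -69.2, 338.4]
contact_force: [0.2, -0.1, -1.4]
position: [576.2, -69.2, 337.9]
contact_force: [0.5, 0.5, -2.4]
```

```bash
python3 -m jog '[[[0,0,0.5,0],[0,0,0.5,0],[0,0,0.5,0],[0,0,0.5,0],[0,0,0.5,0]]]' -| sed -n '2p;4p'
python3 - <<'E'
from h import *; from bench import arm
for n in ["wrist","scene"]:
    c=arm.camera_params(n); p,d=arm.get_image(n); np.savez(f"{n}5.npz",p=p,d=d,**c); cv2.imwrite(f"pics/{n}5.png",p)
a=cv2.resize(cv2.imread("pics/wrist5.png")[170:350,180:330],None,fx=3,fy=3,interpolation=cv2.INTER_CUBIC)
b=cv2.resize(cv2.imread("pics/scene5.png")[130:230,175:245],None,fx=5,fy=5,interpolation=cv2.INTER_CUBIC)
h=max(a.shape[0],b.shape[0]); f=lambda x:cv2.copyMakeBorder(x,0,h-x.shape[0],0,0,0)
cv2.imwrite("pics/c5.png",np.hstack([f(a),f(b)])[:600,:800])
E
```

```text
position: [576.2, -69.2, 337.6]
contact_force: [-1.1, 0.2, 1.6]
```

View pics/c5.png

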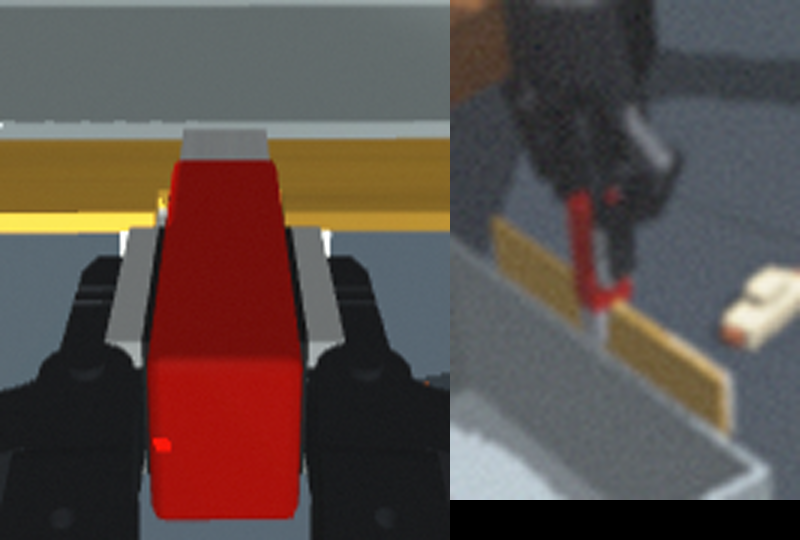

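The hook is down on the notch floor: contact at z=337.6, exactly 10 mm below the plain rim. In the views the hook fills the notch and the cup is outside. Opening the gripper now.

```bash
python3 -m jog '[[[0,0,0,0],[0,0,0,0],[0,0,0,0],[0,0,0,0],[0,0,0,0]]]' 50
python3 -m jog '[[[0,0,-10,0],[0,0,-30,0],[0,0,-55,0],[0,0,-80,0],[0,0,-90,0]]]' -
python3 - <<'E'
from h import *; from bench import arm
print(arm.read_state()['position'])
for n in ["wrist","scene"]:
    c=arm.camera_params(n); p,d=arm.get_image(n); np.savez(f"{n}6.npz",p=p,d=d,**c); cv2.imwrite(f"pics/{n}6.png",p)
a=cv2.imread("pics/wrist6.png")
b=cv2.resize(cv2.imread("pics/scene6.png")[130:230,180:245],None,fx=4,fy=4,interpolation=cv2.INTER_CUBIC)
h=max(a.shape[0],b.shape[0]); f=lambda x:cv2.copyMakeBorder(x,0,h-x.shape[0],0,0,0)
cv2.imwrite("pics/c6.png",np.hstack([f(a),f(b)])[:600,:800])
E
```

```text
clock: 17.52
position: [576.3, -69.2, 337.6]
ee_rot: [0.991, -0.133, -0.004, 0.002]
contact_force: [-0.8, 0.6, 0.6]
gripper_width: 50.1
clock: 18.15
position: [577.0, -68.9, 429.9]
ee_rot: [0.991, -0.133, -0.002, 0.002]
contact_force: [0.4, -0.6, -0.4]
gripper_width: 49.9
[577.03968747 -68.91794968 429.93747515]
```

View pics/c6.png

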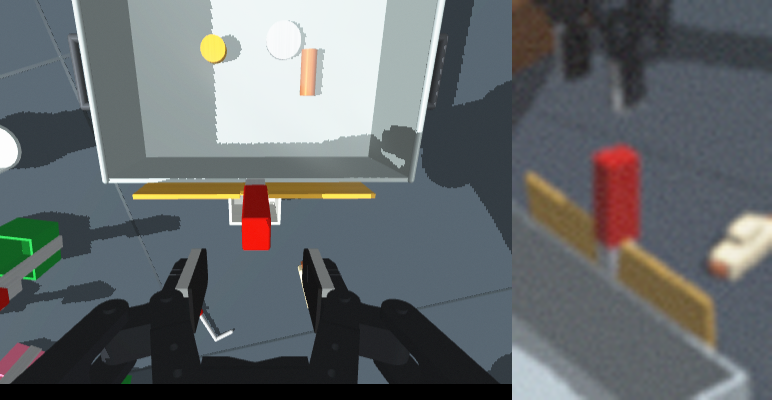

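The cup hangs freely in the notch, with the gripper clear above. Quick numeric check, then hand in.

```bash
cat > chk.py <<'E'
from h import *
def chk(n):
    p,d,K,R,t=load(n); W=cloud(d,K,R,t); hsv=cv2.cvtColor(p,cv2.COLOR_BGR2HSV)
    B=np.array([0.2627,0.9649]);N=np.array([0.9649,-0.2627])
    u,v=np.meshgrid(np.arange(512),np.arange(384))
    red=((hsv[...,0]<8)|(hsv[...,0]>172))&(hsv[...,1]>120)&(u>235)&(u<280)&(v>175)&(v<260)&(d>0)
    P=W[red]; T=P[P[:,2]>200]; r=cv2.minAreaRect(T[:,:2].astype(np.float32)); c=np.array(r[0])
    print("top z",np.median(T[:,2]),"n",c@N,"s",c@B,r[1])
    F=P[(P[:,2]<195)&(P[:,2]>148)]; k=np.polyfit(F[:,2],F[:,:2]@N,1); print("front-face tilt rad",k[0],"n at z146",np.polyval(k,146))
E
python3 - <<'E'
from chk import *; from bench import arm
chk("wrist6"); 
c=arm.camera_params("wrist"); p,d=arm.get_image("wrist"); np.savez("wrist7.npz",p=p,d=d,**c); chk("wrist7")
E
```

```text
top z 209.32538508435718 n 568.491518950653 s 83.16667955551146 (19.672779083251953, 27.29302215576172)
front-face tilt rad -0.08419185681477415 n at z146 585.8333773514912
top z 209.29821003954652 n 568.8478660041809 s 83.23005972061158 (19.674156188964844, 26.417034149169922)
front-face tilt rad -0.0838567250996547 n at z146 585.831774334286
```

```bash
python3 -c "
from bench import arm; print(arm.read_state()['clock']); print(arm.job_done())"
```

```text
18.3
the job is handed in; nothing more can be done
None
```

The cup now hangs on its own in the rim's notch, outside the bin. I handed the job in at 18.3 s; no verdict was reported.

**What I did:** I gripped the grey cup by its red block, carried it past the look-alikes and lowered the hook onto plain rim to the +y side of the notch. It touched at TCP z 347.6, with roughly 6 N on the rim. I slid it about 30 mm until it dropped, then lowered it to the notch floor, where contact came at z 337.6. That is exactly the 10 mm notch depth. Then I let go and backed off about 90 mm upward.

**Last checks (wrist camera, two pictures about 0.05 s apart):**
- **Height:** the grip top is at 209.3 mm, against 210 mm expected with the hook on the floor.
- **Tilt:** about 0.084 rad, against a limit of 0.25.
- **Hook position:** about 2.4 mm from the strip's mid-plane, against a limit of 6.
- **At rest:** the two pictures agreed to within 0.4 mm. The gripper was clear of the cup.
- **Bystanders:** the path kept clear of them and I saw no contact, but I did not measure their positions again afterwards.

**Disagreements:**
- The fixed cameras differed from the wrist camera by about 3–4 mm on the cup and the notch. I used the wrist values, and the contact heights and the drop into the notch agreed with them.
- The contact force read slightly negative just after the drop. I put that down to the weight of the held cup.

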